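Seat the setscrew on the shaft's flat

TASK

Of the two pulley jigs, work on the one with the hex key standing in its hub: first turn its upright shaft until the flat squarely faces the setscrew that the key is in, then press the key's raised arm down until it stops level, so the screw is tight on the flat. Leave the shaft of the other, finished jig as it is, and let go at the end.

Things in the scene. Friction and masses are not known exactly. Their poses are not given: they have to be found in the camera images.
- jig: The jig to work on, fixed: grey base plate 120x120x12 mm, toothed pulley 68 mm across, above it a steel hub 52 mm across, top at 66 mm. Origin: on the table under the shaft's axis, mid-plate; z up. The setscrew is in the hub's -x side, 56 mm up, along the jig's x axis, with a dark hex key (L of 8 mm bar) in it; a second, finished jig is alike but has no key.
- shaft (a joint): The jig's upright steel shaft, 36 mm in diameter, out of the hub from 66 to 114 mm up, with one flat 31 mm wide, 9 mm off its axis (27 mm across). Value: rad, counter-clockwise from above; 0 = flat faces the setscrew (jig's -x), limits +-1.7, starts -1.3 to -0.6. Light friction (0.06 N m), stays where left, nothing stops it at 0.
- key (a joint): The key turns about the setscrew's axis. Its 90 mm arm lies in the plane x = -64 mm of the jig, from y = 0, z = 56 mm towards -y, sloping up by 0.7 rad minus this value. Positive tightens (arm goes down); at 0.7 it is level (centre line 56 mm up), at a hard stop: tight. Starts 0 to 0.2; friction 0.12 N m, stays where left.
- done_shaft (a joint): The like shaft of the other, finished jig, which has no key in its hub: its flat already faces its setscrew (about 0 rad). To be left alone.

How it is judged:
By the outcome, as a careful person would: the job done as asked, in the order asked, and still so for the second after the job is handed in, with the robot touching nothing.
It also fails if it takes over 38 s, if anything falls off the work surface, if the arm or the gripper's body presses on something with over 40 N, if the wrist force passes 120 N, or if a joint passes its speed limit or range.

ROBOT

A 7-joint arm with a two-finger parallel gripper is mounted at the origin on a cart in front of the work surface, level with it; the furniture and walls round the work are solid. World frame = base frame: x ahead of the robot, y to its left, z up, the work surface at z = 0. Lengths are in m, angles in degrees, forces in N, time in s.
With the tool pointing down it reaches from about 0.425 to 0.875 m from the base axis. Payload 4.7 kg.
Tool frame: the origin (TCP) lies at the very end of the fingers, on their centre line; the grasp point (between the pads) lies 19 mm behind it; z points along the fingers, y is the direction in which the jaws open and shut (so a half turn about z gives the same grasp; the last joint's range is limited). The gripper opens to 87 mm and grips with 3 to 60 N. Pads are 19 mm wide; open, the fingers measure 117 mm over their backs; the gripper's body (75 mm by 190 mm) begins 51 mm behind the grasp point.
Start: joints at [74.834, 18.392, -4.016, 83.108, 1.295, 78.541, -3.26], TCP at [0.179, -0.625, 0.223] pointing down, gripper open.
Joint ranges: [-163.93, 163.93], [-17.29, 119.83], [-79.2, 71.16], [3.27, 140.29], [-89.18, 269.18], [5.43, 117.66], [-154.24, 154.24]. Speed limits (degrees/s): [147.25, 147.25, 180, 180, 180, 180, 180].

INTERFACE

Orientations are given as [roll, pitch, yaw] about the fixed x, y, z axes, in that order (R = Rz(yaw) Ry(pitch) Rx(roll)).
In Python, from cell import monitor, imaging, ticket, spot_in, pinpoint gives the robot as it stands.
- The arm moves only by the tool servo_tool, never from a script. Its argument "targets" is a list of rows, each a list of 5 numbers: the opening in per cent of the stroke, from 0 (shut) to 100 (fully open), then the shift along the tool's x, y, z in m, then the turn about the tool's z in rad. In form: [[grip, dx, dy, dz, turn], ...]. A call has 1 to 5 rows; each row is the pose to reach, as a shift and turn from the pose commanded when the call began, along the tool's axes at that moment; what a row does not reach only later rows make up. A row lasts 1/8 s, in which the tool goes at most 62.5 mm and 10.7 degrees, less where a joint would pass 70% of its speed; a pose out of reach is approached as far as the arm can. A call with a gripper value outside its range is refused whole. The fingers move at their own pace and stop on an object; "grip_force" is the grip in N (left out, the last holds). Time passes only in rows, so rows that repeat a pose let the fingers close. It gives the time, the measured TCP pose, the force and the opening at its end, in the units of the state.
- monitor.get_obs(): the state, without advancing time (a new reading comes with each control period).
- imaging.read_camera(name): name is "scene" or "top"; returns a dict with "frame" (420x560x3 uint8, blue, green, red), "depth" (420x560 float32, m along the optical axis (not along the pixel's ray), 0 where there is no reading), "K" (3x3 intrinsics, pixels), "k1" (the pictures are not rectified: a ray, as slopes to the right and down, at radius r is drawn at 1 + k1 r^2 times it, then the intrinsics apply), "world_from_camera" (4x4, takes a point from camera to world coordinates). Camera axes: x right, y down, z forward; pixel columns grow to the right and rows downward; lengths in m; the calibration is good to about 2 mm. A picture is of the moment at which its call begins.
- ticket.sign_off(): hands the job in, once; it reports no verdict.
Trained networks look in the newest picture that a camera, given by its name, has taken for a name from the list of things; names that differ only in an ending like _2 or _b are one class to them, and where a whole thing is asked for, a point or a joint stands for the part that bears it (a point fixed in the world has none). Each returns a list of dicts, best first, with "confidence" (0 to 1); they miss things now and then, are a little off and sometimes report something else, mostly with a low value. They report only what shows in the picture. A call takes as long as a camera call.
- spot_in(camera, label): "at" ([column, row] in pixels, amid what is visible of it).
- pinpoint(camera, label): "at" ([column, row] in pixels: a listed point, or the origin of a listed thing).
The state is a dict: "time_s": time; "qpos": joint angles; "joint_velocities": joint speeds; "effort": joint torques, N m; "tool_pos": TCP position; "tool_rot": TCP orientation; "force": force on the tool from outside, world axes, zero at the start; "wrist_torque": the same for the moment, N m; "grip_width": finger opening in m.
Only numpy, scipy, OpenCV 4.12 (cv2) and the standard library are available. Lean on these libraries where they do the work, as an engineer would, in place of code of your own. Each camera call takes 0.05 s, during which the arm holds its last target.

## Working session

There is one attempt and no reset: what is moved stays moved. The work goes in short steps, Python scripts to look and compute and a tool call to move; the robot and the scene stay as the last step left them, time stands still between calls to the robot, and variables do not carry over. Pictures are saved under pics/ and viewed, and the job is handed in when it is done.

Besides the shell and the picture viewer there is one more tool, called after "Request:" as name([rows], argument=value, ...), one row to a line, values as JSON. servo_tool: Moves the arm, as the interface text tells. Its arguments: {"type":"object","properties":{"targets":{"type":"array","items":{"type":"array","items":{"type":"number"}}},"grip_force":{"type":"number"}},"required":["targets"]}

```bash
ls; mkdir -p pics; cat > h.py <<'E'
import numpy as np,cv2
from cell import monitor, imaging, ticket, spot_in, pinpoint
def px2w(c,u,v,d=None,z=None):
    K=c["K"];k1=c["k1"]
    x=(u-K[0][2])/K[0][0];y=(v-K[1][2])/K[1][1]
    a,b=x,y
    for _ in range(20):
        s=1+k1*(a*a+b*b);a,b=x/s,y/s
    T=np.array(c["world_from_camera"]);r=T[:3,:3]@np.array([a,b,1]);o=T[:3,3]
    if z is not None: d=(z-o[2])/r[2]
    return o+r*d
def w2px(c,p):
    T=np.linalg.inv(np.array(c["world_from_camera"]));q=T[:3,:3]@np.asarray(p)+T[:3,3]
    a,b=q[0]/q[2],q[1]/q[2];s=1+c["k1"]*(a*a+b*b);K=c["K"]
    return K[0][0]*a*s+K[0][2],K[1][1]*b*s+K[1][2]
def cloud(c):
    K=np.array(c["K"],float);h,w=c["depth"].shape
    uu,vv=np.meshgrid(np.arange(w),np.arange(h))
    x=(uu-K[0,2])/K[0,0];y=(vv-K[1,2])/K[1,1];a,b=x,y
    for _ in range(20):
        s=1+c["k1"]*(a*a+b*b);a,b=x/s,y/s
    T=np.array(c["world_from_camera"]);d=c["depth"]
    P=np.stack([a*d,b*d,d],-1)@T[:3,:3].T+T[:3,3]
    P[d<=0]=np.nan
    return P
E
python3 - <<'E'
from h import *
print(monitor.get_obs())
for n in ("scene","top"):
    c=imaging.read_camera(n);cv2.imwrite(f"pics/{n}0.png",c["frame"]);np.savez(f"{n}0.npz",**c)
    print(n,c["K"],c["k1"],c["world_from_camera"])
    for l in ("jig","shaft","key","done_shaft"):
        print(l,[(d["at"],d["confidence"]) for d in spot_in(n,l)],[(d["at"],d["confidence"]) for d in pinpoint(n,l)])
E
```

```text
pics
{'time_s': 0.0, 'qpos': array([74.83241932, 18.43960248, -4.01471202, 83.17515853,  1.29657087,
       78.53997748, -3.260579  ]), 'joint_velocities': array([-0.01822701,  0.02904572, -0.10003513,  0.04692021, -0.05456304,
       -0.03013216, -0.0054921 ]), 'effort': array([-5.38191744e-04, -4.91286349e+01, -4.04133406e-01, -3.12525237e+01,
       -6.38177013e-02,  4.37792810e-02,  1.85533945e-04]), 'tool_pos': array([ 0.17867785, -0.62438629,  0.221453  ]), 'tool_rot': array([-1.79890588e+02,  7.51974111e-03,  1.59763001e+01]), 'force': array([-0.66176898,  0.05168035,  0.42970615]), 'wrist_torque': array([-0.0192679 ,  0.0774507 , -0.02276117]), 'grip_width': 0.08706126803945052}
scene [[397.67683297   0.         278.90185693]
 [  0.         397.67683297 209.13100692]
 [  0.           0.           1.        ]] 0.03524812815004937 [[-0.71937953 -0.37165101  0.5868293   0.01064547]
 [-0.69455752  0.39594403 -0.60068143  0.4866226 ]
 [-0.00910769 -0.83970462 -0.54296703  0.5345926 ]
 [ 0.          0.          0.          1.        ]]
jig [([178.9, 266.8], 0.91)] [([177.3, 273.6], 0.74)]Traceback (most recent call last):
  File "<stdin>", line 7, in <module>
ValueError: it knows: jig
```

```bash
python3 - <<'E'
from h import *
c=imaging.read_camera("top");cv2.imwrite("pics/top0.png",c["frame"]);np.savez("top0.npz",**c)
print(c["K"],c["k1"],c["world_from_camera"])
for n in("scene","top"):
  c=imaging.read_camera(n)
  a=spot_in(n,"jig");b=pinpoint(n,"jig")
  print(n,a,b)
  for d in b: print(px2w(c,*d["at"],z=0))
E
```

```text
[[398.94107051   0.         280.75949981]
 [  0.         398.94107051 219.12486937]
 [  0.           0.           1.        ]] -0.008093063081951863 [[ 1.06399451e-03 -9.98817474e-01  4.86057695e-02  4.78086103e-01]
 [-9.99974727e-01 -7.21035883e-04  7.07291296e-03 -8.19276538e-03]
 [-7.02950256e-03 -4.86120666e-02 -9.98792998e-01  9.02022066e-01]
 [ 0.00000000e+00  0.00000000e+00  0.00000000e+00  1.00000000e+00]]
scene [{'at': [176.3, 267.4], 'confidence': 0.76}] []
top [{'at': [191.4, 194.3], 'confidence': 0.88}] [{'at': [193.1, 197.0], 'confidence': 0.78}]
[0.57221844 0.19762399 0.        ]
```

View pics/scene0.png

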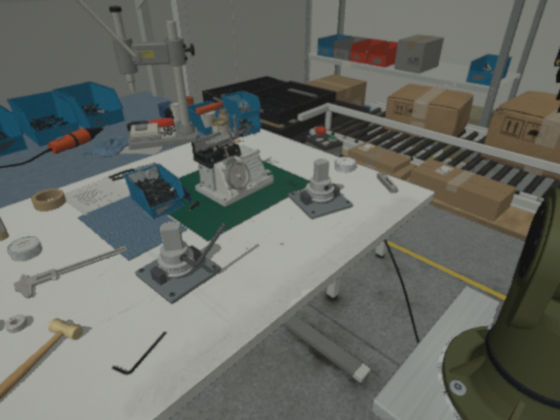

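View pics/top0.png

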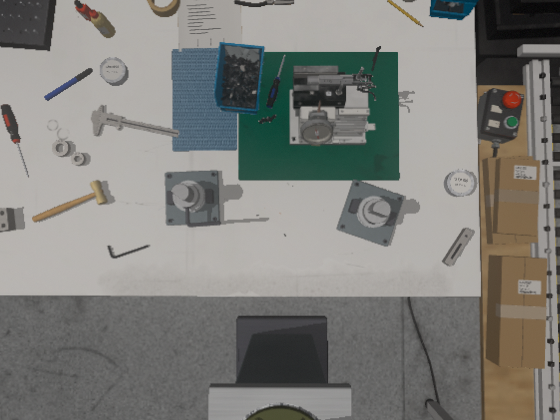

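```bash
python3 - <<'E'
from h import *
t=np.load("top0.npz");s=np.load("scene0.npz")
a=cv2.resize(t["frame"][160:240,155:275],None,fx=6,fy=6,interpolation=cv2.INTER_CUBIC);cv2.imwrite("pics/t1.png",a)
a=cv2.resize(s["frame"][205:305,125:260],None,fx=5.5,fy=5.5,interpolation=cv2.INTER_CUBIC);cv2.imwrite("pics/s1.png",a)
P=cloud(s)
np.save("Ps.npy",P)
# points near jig
Q=P[205:305,125:260].reshape(-1,3);Q=Q[~np.isnan(Q[:,0])]
for lo,hi in((.008,.016),(.06,.07),(.08,.11),(.11,.12)):
    m=(Q[:,2]>lo)&(Q[:,2]<hi); print(lo,m.sum(),Q[m].min(0) if m.any() else 0,Q[m].max(0) if m.any() else 0)
E
```

```text
0.008 1478 [0.50840524 0.03552394 0.0080151 ] [0.84219895 0.26151473 0.01588825]
0.06 324 [0.5030493  0.1723593  0.06002583] [0.59408746 0.22647957 0.06993084]
0.08 377 [0.50431739 0.12182063 0.08001704] [0.57784436 0.21847967 0.10985903]
0.11 158 [0.55467883 0.18349681 0.11000656] [0.58811943 0.21815276 0.11450322]
```

View pics/t1.png

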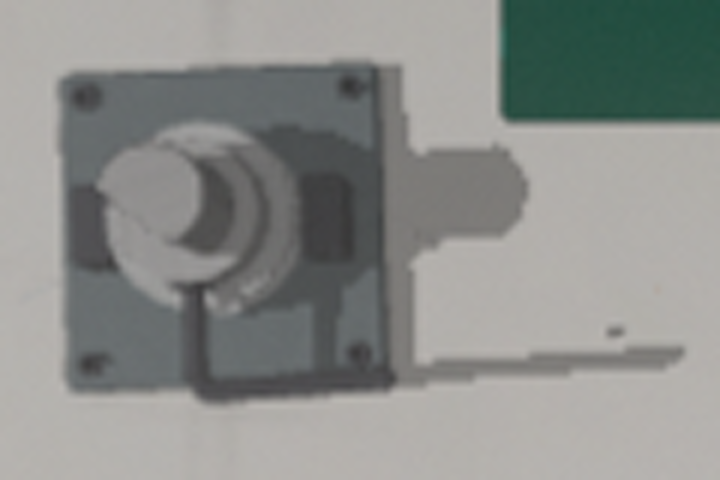

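View pics/s1.png

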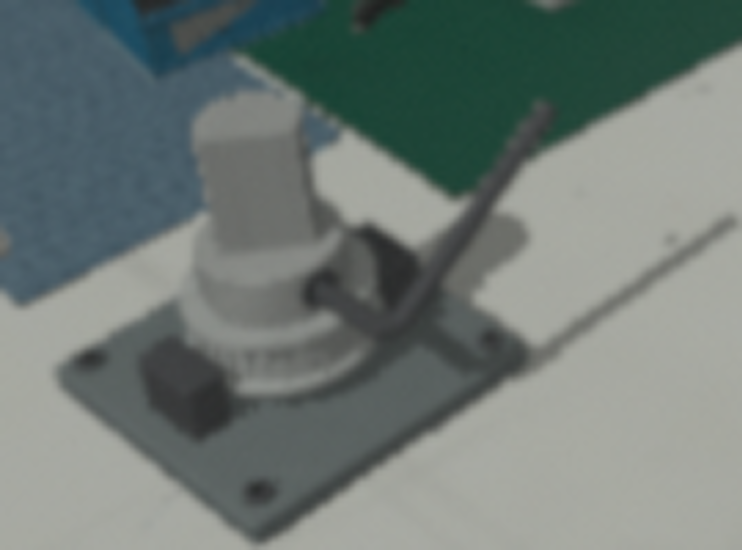

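```bash
python3 - <<'E'
from h import *
for n in("top","scene"):
    c=np.load(n+"0.npz");P=cloud(c);Q=P.reshape(-1,3)
    Q=Q[~np.isnan(Q[:,0])]
    Q=Q[np.hypot(Q[:,0]-.572,Q[:,1]-.198)<.1]
    b=np.median(Q[(abs(Q[:,2])<.006),2]);print(n,"table z",b,len(Q))
    m=(Q[:,2]>.0065+b)&(Q[:,2]<.018+b);q=Q[m]
    print("plate",m.sum(),np.median(q[:,2]),cv2.minAreaRect((q[:,:2]*1000).astype(np.float32)))
    t=Q[(Q[:,2]>.109+b)&(Q[:,2]<.118+b)]
    t=t[np.hypot(t[:,0]-.572,t[:,1]-.198)<.03]
    if len(t):
        print("top",len(t),np.median(t[:,2]),t.mean(0),t.min(0),t.max(0)); print(np.round(t[:,:2]*1000)[::3].astype(int).tolist())
    k=Q[(Q[:,0]<.525)&(Q[:,2]>.05)&(Q[:,2]<.13)&(Q[:,1]<.2)]
    print("key",len(k),k[::4].round(3).tolist())
    np.save(n+"Q.npy",Q)
E
```

```text
top table z 0.0010499978021076828 6026
plate 1674 0.013012415399573596 ((569.7733764648438, 199.1938934326172), (120.3744125366211, 120.3669204711914), 2.2759783267974854)
top 210 0.11512676820871431 [0.57197252 0.19655943 0.11503505] [0.55410617 0.18090567 0.11040497] [0.58656138 0.21618656 0.11821493]
[[587, 207], [586, 200], [586, 194], [584, 206], [584, 200], [584, 194], [582, 212], [582, 205], [582, 200], [582, 194], [582, 188], [580, 209], [580, 203], [580, 198], [580, 192], [580, 186], [578, 211], [578, 203], [578, 198], [578, 192], [578, 185], [576, 213], [576, 208], [576, 201], [576, 195], [576, 190], [576, 184], [574, 214], [574, 207], [574, 199], [574, 194], [574, 188], [574, 182], [572, 211], [572, 205], [572, 200], [572, 194], [572, 187], [572, 181], [570, 209], [570, 204], [570, 197], [570, 192], [570, 185], [568, 212], [568, 205], [568, 200], [568, 194], [568, 188], [568, 182], [566, 203], [566, 197], [566, 191], [566, 186], [564, 206], [564, 199], [564, 193], [564, 188], [564, 182], [562, 200], [562, 194], [562, 187], [560, 199], [560, 193], [560, 187], [558, 197], [5
[... 2546 characters left out ...]
, [0.508, 0.165, 0.082], [0.511, 0.167, 0.08], [0.508, 0.161, 0.078], [0.507, 0.166, 0.079], [0.509, 0.169, 0.077], [0.51, 0.173, 0.076], [0.507, 0.167, 0.074], [0.506, 0.172, 0.075], [0.507, 0.176, 0.075], [0.51, 0.178, 0.073], [0.505, 0.173, 0.072], [0.504, 0.178, 0.074], [0.506, 0.181, 0.072], [0.51, 0.183, 0.068], [0.505, 0.178, 0.068], [0.505, 0.182, 0.068], [0.509, 0.187, 0.067], [0.505, 0.18, 0.065], [0.504, 0.185, 0.066], [0.507, 0.19, 0.065], [0.524, 0.199, 0.058], [0.509, 0.192, 0.063], [0.505, 0.186, 0.061], [0.516, 0.196, 0.058], [0.506, 0.194, 0.063], [0.513, 0.2, 0.06], [0.507, 0.195, 0.061], [0.51, 0.2, 0.06], [0.504, 0.194, 0.06], [0.507, 0.196, 0.057], [0.509, 0.197, 0.054]]
```

```bash
cat > fit.py <<'E'
from h import *
def rect(c,z,cx,cy,half,res):
    g=np.arange(-half,half,res)
    X,Y=np.meshgrid(cx+g,cy+g,indexing="ij")
    T=np.linalg.inv(np.array(c["world_from_camera"]));p=np.stack([X,Y,np.full_like(X,z)],-1)@T[:3,:3].T+T[:3,3]
    a,b=p[...,0]/p[...,2],p[...,1]/p[...,2];s=1+c["k1"]*(a*a+b*b);K=c["K"]
    return cv2.remap(c["frame"],(K[0][0]*a*s+K[0][2]).astype(np.float32),(K[1][1]*b*s+K[1][2]).astype(np.float32),cv2.INTER_LINEAR),g
def yawfit(c,cx,cy):
    im,g=rect(c,.012,cx,cy,.09,.0005)
    gr=cv2.GaussianBlur(im,(5,5),0).astype(float)
    s=gr.sum(2)
    out=[]
    for ax in(0,1):
        d=np.abs(np.gradient(s,axis=ax))
        if ax==1:d=d.T
        for sg in(-1,1):
            lo=np.where(abs(g-sg*.06)<.012)[0]
            cols=np.where(abs(g)<.05)[0]
            pts=np.array([[g[k],g[lo[np.argmax(d[lo,k])]]] for k in cols])
            vx,vy,x0,y0=cv2.fitLine((pts*1000).astype(np.float32),cv2.DIST_WELSCH,0,.01,.01).ravel()
            an=np.degrees(np.arctan2(vy,vx));an=(an+90)%180-90
            r=abs((pts[:,0]*1000-x0)*vy-(pts[:,1]*1000-y0)*vx)
            # ax0: x as function of y -> yaw = -slope ; ax1: y(x) -> yaw=slope
            out.append((("x","y")[ax],sg,round(-an if ax==0 else an,2),round(float(y0-vy/vx*x0),1),int((r<1).sum())))
    return out
E
python3 - <<'E'
from fit import *
for n in("top","scene"):
    c=dict(np.load(n+"0.npz"))
    print(n,yawfit(c,.571,.199))
P=np.load("sceneQ.npy")
m=(P[:,2]>.078)&(P[:,2]<.106)&(np.hypot(P[:,0]-.571,P[:,1]-.199)<.022)
q=P[m];
v=cv2.fitLine((q[:,:2]*1000).astype(np.float32),cv2.DIST_WELSCH,0,.01,.01).ravel();print(m.sum(),v,np.degrees(np.arctan2(v[1],v[0])))
n=np.array([-v[1],v[0]]);d=(q[:,:2]*1000-v[2:])@n;print(np.percentile(d,[5,25,50,75,95]), "dist from axis",([571,199]-v[2:])@n)
print((q[::6,:2]*1000).round().astype(int).tolist())
E
```

```text
top [('x', -1, np.float32(-0.62), -63.8, 97), ('x', 1, np.float32(2.5), 59.2, 191), ('y', -1, np.float32(8.02), -65.9, 27), ('y', 1, np.float32(2.72), 59.0, 178)]
scene [('x', -1, np.float32(2.07), -69.5, 189), ('x', 1, np.float32(-2.99), 55.2, 46), ('y', -1, np.float32(-1.77), -61.9, 117), ('y', 1, np.float32(2.45), 65.1, 190)]
241 [  0.57531196   0.8179341  564.2621     205.08717   ] 54.878517
[-3.45257876 -0.7053627   0.00642064  0.63085632  1.77962144] dist from axis -9.013194133321122
[[560, 186], [558, 188], [563, 204], [557, 195], [570, 216], [564, 207], [560, 198], [573, 218], [568, 210], [561, 202], [554, 193], [571, 214], [565, 205], [559, 197], [572, 216], [566, 207], [558, 198], [573, 218], [565, 210], [561, 200], [558, 191], [570, 212], [561, 205], [557, 195], [572, 215], [566, 207], [558, 197], [573, 217], [568, 208], [560, 200], [557, 190], [570, 209], [562, 202], [557, 192], [571, 211], [563, 203], [557, 195], [571, 214], [564, 205], [556, 196], [565, 207]]
```

Request:
servo_tool([
  [100, 0.336, -0.19, -0.02, -0.679],
  [100, 0.336, -0.19, -0.02, -0.679],
  [100, 0.336, -0.19, -0.02, -0.679],
  [100, 0.336, -0.19, -0.02, -0.679],
  [100, 0.336, -0.19, -0.02, -0.679],
])

```text
time_s: 1.18
tool_pos: [0.399, -0.401, 0.2392]
tool_rot: [179.9, 0.0, 54.9]
force: [1.3, -1.1, 0.1]
grip_width: 0.0868
```

Request:
servo_tool([
  [100, 0.334, -0.136, 0, 0],
  [100, 0.334, -0.136, 0, 0],
  [100, 0.334, -0.136, 0, 0],
  [100, 0.334, -0.136, 0, 0],
  [100, 0.334, -0.136, 0, 0],
])

```text
time_s: 1.8
tool_pos: [0.4681, -0.096, 0.2391]
tool_rot: [179.9, 0.0, 54.9]
force: [0.1, -0.1, -0.2]
grip_width: 0.0871
```

Request:
servo_tool([
  [100, 0.3, -0.081, 0, 0],
  [100, 0.3, -0.081, 0, 0],
  [100, 0.3, -0.081, 0, 0],
  [100, 0.3, -0.081, 0, 0],
  [100, 0.3, -0.081, 0, 0],
])

```text
time_s: 2.42
tool_pos: [0.5751, 0.1955, 0.239]
tool_rot: [179.9, -0.0, 54.8]
force: [0.7, 0.4, -0.0]
grip_width: 0.0871
```

```bash
python3 - <<'E'
from h import *
o=monitor.get_obs();print(o["tool_pos"],o["tool_rot"],o["time_s"],o["qpos"])
E
```

```text
[0.57508276 0.19550783 0.23901247] [ 1.79944595e+02 -2.33459892e-02  5.48161414e+01] 2.425 [ 18.23217507  18.90217554 -49.28304021  86.87093815  14.44398893
  80.78680078 -67.0088024 ]
```

Request:
servo_tool([
  [100, 0.0, 0, 0.05, 0],
  [100, 0, 0, 0.1, 0],
  [100, 0, 0, 0.13, 0],
  [100, 0, 0, 0.159, 0],
  [100, 0, 0, 0.159, 0],
])

```text
time_s: 3.05
tool_pos: [0.5726, 0.1931, 0.0775]
tool_rot: [-179.8, 0.2, 54.9]
force: [-0.7, -0.2, 0.6]
grip_width: 0.087
```

```bash
python3 - <<'E'
from h import *
s=imaging.read_camera("scene")
a=cv2.resize(s["frame"][155:305,105:270],None,fx=3.9,fy=3.9,interpolation=cv2.INTER_CUBIC);cv2.imwrite("pics/s2.png",a)
E
```

```text
(no output)
```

View pics/s2.png

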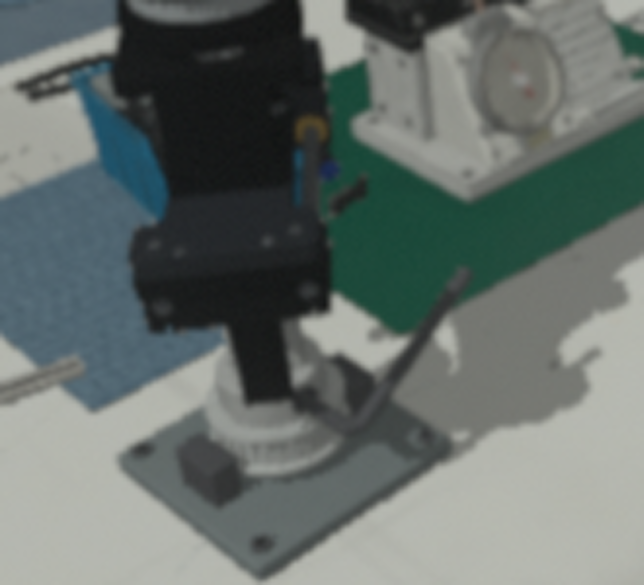

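Request:
servo_tool([
  [40, 0, 0, 0, 0],
  [40, 0, 0, 0, 0],
  [40, 0, 0, 0, 0],
  [40, 0, 0, 0, 0],
], grip_force=6)

```text
time_s: 3.6
tool_pos: [0.5744, 0.194, 0.0801]
tool_rot: [180.0, -0.0, 54.9]
force: [0.1, -0.1, -0.5]
grip_width: 0.0552
```

Request:
servo_tool([
  [20, 0.002, -0.001, 0, 0],
  [0, 0.002, -0.001, 0, 0],
  [0, 0.002, -0.001, 0, 0],
  [0, 0.002, -0.001, 0, 0],
  [0, 0.002, -0.001, 0, 0],
], grip_force=6)

```text
time_s: 4.22
tool_pos: [0.575, 0.1959, 0.0797]
tool_rot: [180.0, -0.0, 54.9]
force: [3.7, -0.2, -1.7]
grip_width: 0.027
```

Request:
servo_tool([
  [0, 0, 0, 0, 0],
  [0, 0.0008, 0, 0, -0.17],
  [0, 0.0015, -0.0003, 0, -0.34],
  [0, 0.0022, -0.0006, 0, -0.5],
  [0, 0.0028, -0.001, 0, -0.656],
], grip_force=20)

```text
time_s: 4.85
tool_pos: [0.576, 0.1986, 0.0797]
tool_rot: [179.9, 0.0, 92.7]
force: [2.6, -0.8, -2.3]
grip_width: 0.0267
```

Request:
servo_tool([
  [0, 0, 0, 0, 0],
  [0, 0, 0, 0, 0],
])

```text
time_s: 5.1
tool_pos: [0.576, 0.1986, 0.0797]
tool_rot: [179.9, 0.0, 92.3]
force: [5.0, -2.4, -2.7]
grip_width: 0.0266
```

```bash
python3 - <<'E'
from h import *
o=monitor.get_obs();print(o)
s=imaging.read_camera("scene")
a=cv2.resize(s["frame"][155:305,105:270],None,fx=3.9,fy=3.9,interpolation=cv2.INTER_CUBIC);cv2.imwrite("pics/s3.png",a)
E
```

```text
{'time_s': 5.1, 'qpos': array([ 20.26795464,  29.32340418, -53.25167733,  97.14310631,
        25.40055771,  66.43563638, -37.58494931]), 'joint_velocities': array([-0.20820772, -0.06971777,  0.18936023,  0.0800374 ,  0.12442482,
       -0.13465457,  0.48042901]), 'effort': array([ -1.36197679, -43.46941352, -14.07316625, -25.06560981,
        -1.32571399,   1.10661618,  -0.05205477]), 'tool_pos': array([0.57602421, 0.19861958, 0.07971216]), 'tool_rot': array([1.79934987e+02, 2.02639461e-02, 9.22974495e+01]), 'force': array([ 5.04577692, -2.35334155, -2.69522785]), 'wrist_torque': array([-0.19754721, -1.15990089,  0.08193353]), 'grip_width': 0.026561483024480657}
```

View pics/s3.png

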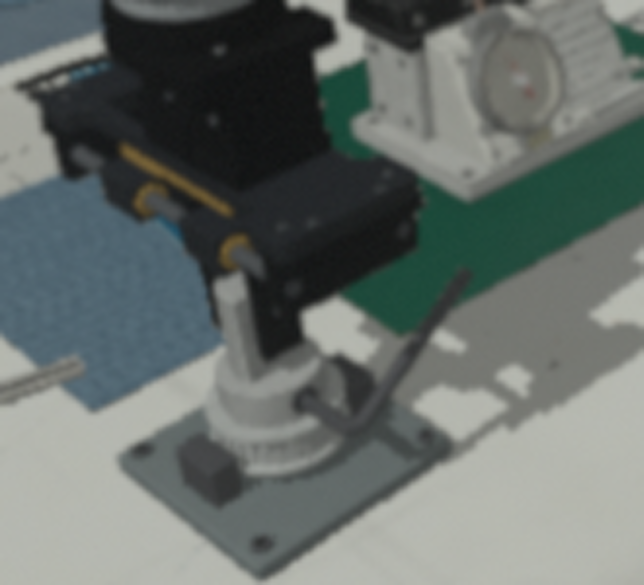

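The picture shows the front finger (about 280,320) flat on the shaft, directly over the key's stem. Next I release and rise.

Request:
servo_tool([
  [55, 0, 0, 0, 0],
  [55, 0, 0, 0, 0],
  [55, 0, 0, 0, 0],
  [55, 0, 0, -0.04, 0],
  [55, 0, 0, -0.09, 0],
])

```text
time_s: 5.78
tool_pos: [0.574, 0.199, 0.1696]
tool_rot: [-179.8, 0.0, 92.5]
force: [1.1, -0.1, -0.3]
grip_width: 0.0478
```

```bash
python3 - <<'E'
from fit import *
o=monitor.get_obs();print(o["tool_pos"],o["tool_rot"],o["grip_width"],o["force"])
Qs=[]
for n in("scene","top"):
    c=imaging.read_camera(n)
    np.savez(n+"1.npz",**c)
s=np.load("scene1.npz")
a=cv2.resize(s["frame"][155:305,105:270],None,fx=3.9,fy=3.9,interpolation=cv2.INTER_CUBIC);cv2.imwrite("pics/s4.png",a)
P=cloud(s).reshape(-1,3);P=P[~np.isnan(P[:,0])]
m=(P[:,2]>.075)&(P[:,2]<.106)&(np.hypot(P[:,0]-.571,P[:,1]-.199)<.022)
q=P[m]
q=q[(q[:,0]<.566)]
v=cv2.fitLine((q[:,:2]*1000).astype(np.float32),cv2.DIST_WELSCH,0,.01,.01).ravel();print(len(q),v,np.degrees(np.arctan2(v[1],v[0])))
print((q[::6,:2]*1000).round().astype(int).tolist())
E
```

```text
[0.57400109 0.19896848 0.16956645] [-1.79802283e+02  1.77885672e-02  9.24792192e+01] 0.04778037766795827 [ 1.14547896 -0.135005   -0.34361061]
229 [ 1.4934299e-02 -9.9988848e-01  5.6277966e+02  2.0129047e+02] -89.144295
[[563, 188], [563, 185], [563, 185], [563, 192], [562, 198], [563, 186], [563, 198], [563, 186], [561, 206], [563, 193], [562, 215], [563, 203], [563, 191], [563, 213], [562, 202], [564, 189], [563, 211], [564, 199], [563, 186], [563, 210], [562, 198], [562, 186], [563, 208], [565, 196], [565, 217], [561, 207], [564, 194], [563, 216], [563, 205], [563, 193], [561, 210], [562, 198], [563, 214], [563, 202], [562, 215], [563, 202], [561, 209], [562, 213], [561, 210]]
```

View pics/s4.png

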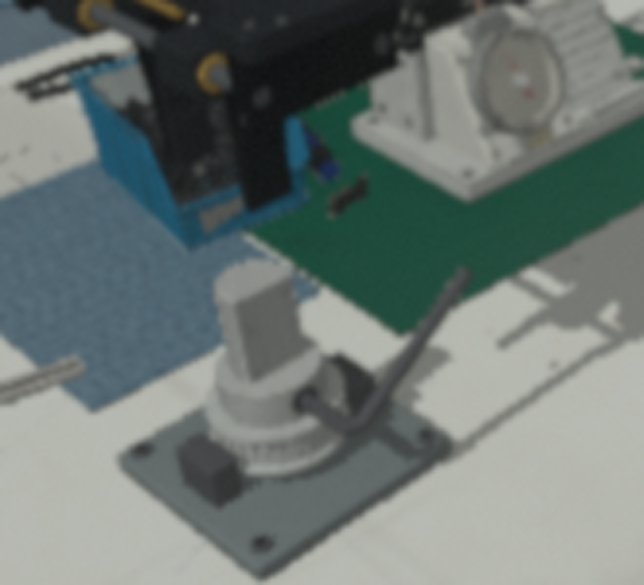

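The flat now faces the key side: the fitted normal is 180.9°, against a jig axis of about 182.5°, which is within noise. Next I press the key with shut fingers.

Request:
servo_tool([
  [0, -0.055, -0.067, 0, 0],
  [0, -0.055, -0.067, 0, 0],
  [0, -0.055, -0.067, 0, 0],
  [0, -0.055, -0.067, 0, 0],
  [0, -0.055, -0.067, 0.03, 0],
])

```text
time_s: 6.5
tool_pos: [0.5134, 0.1431, 0.1414]
tool_rot: [179.7, -0.1, 92.5]
force: [-0.2, -0.3, -0.8]
grip_width: 0.0062
```

```bash
python3 - <<'E'
from fit import *
o=monitor.get_obs();print(o["tool_pos"],o["tool_rot"],o["grip_width"],o["force"])
s=imaging.read_camera("scene")
a=cv2.resize(s["frame"][155:305,105:270],None,fx=3.9,fy=3.9,interpolation=cv2.INTER_CUBIC);cv2.imwrite("pics/s5.png",a)
E
```

```text
[0.51335542 0.14305043 0.14142368] [ 1.79693162e+02 -9.33329391e-02  9.24934084e+01] 0.006216599821526088 [-0.23396796 -0.33369286 -0.80437359]
```

View pics/s5.png

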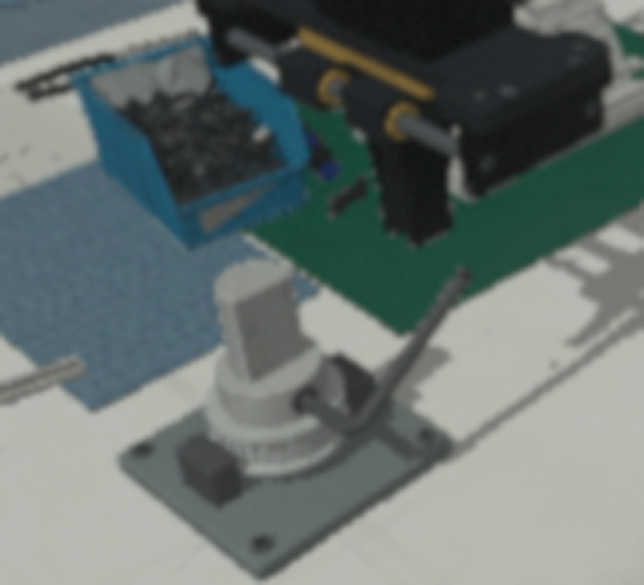

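Request:
servo_tool([
  [0, -0.001, -0.002, 0.0, 0],
  [0, -0.001, -0.002, 0.015, 0],
  [0, -0.001, -0.002, 0.03, 0],
  [0, -0.001, -0.002, 0.045, 0],
  [0, -0.001, -0.002, 0.06, 0],
], grip_force=30)

```text
time_s: 7.18
tool_pos: [0.509, 0.14, 0.0788]
tool_rot: [180.0, 0.0, 92.5]
force: [1.0, -0.7, 1.9]
grip_width: 0.0003
```

```bash
python3 - <<'E'
from fit import *
o=monitor.get_obs();print(o["tool_pos"],o["tool_rot"],o["grip_width"],o["force"])
s=imaging.read_camera("scene")
a=cv2.resize(s["frame"][155:305,105:270],None,fx=3.9,fy=3.9,interpolation=cv2.INTER_CUBIC);cv2.imwrite("pics/s6.png",a)
E
```

```text
[0.50902326 0.13996751 0.07880166] [1.79986371e+02 2.12057724e-02 9.24569426e+01] 0.00030930938800519673 [ 0.96564232 -0.67274838  1.91169399]
```

View pics/s6.png

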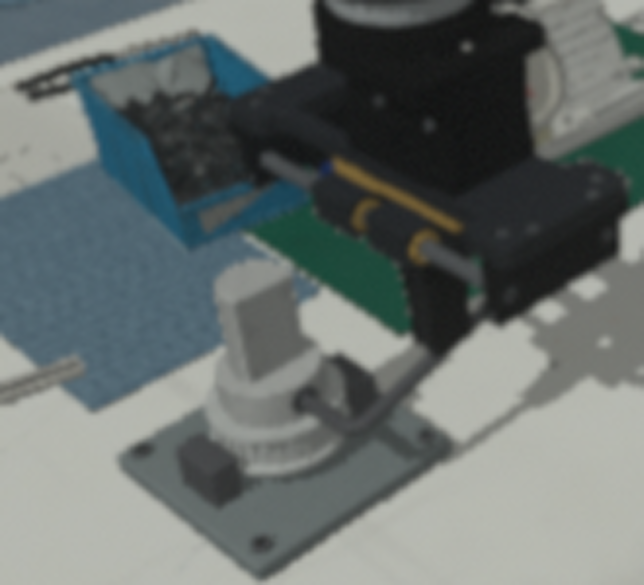

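The arm is under the shut fingers (contact about 440,345) and partly down, with ~2 N of reaction. I'll continue in small steps.

Request:
servo_tool([
  [0, 0, 0, 0.006, 0],
  [0, 0, 0, 0.01, 0],
  [0, 0, 0, 0.014, 0],
  [0, 0, 0, 0.017, 0],
  [0, 0, 0, 0.017, 0],
])

```text
time_s: 7.85
tool_pos: [0.5088, 0.1403, 0.0625]
tool_rot: [-180.0, -0.0, 92.5]
force: [-0.2, -0.5, 0.5]
grip_width: 0.0006
```

Request:
servo_tool([
  [0, 0, 0, 0.001, 0],
  [0, 0, 0, 0.002, 0],
  [0, 0, 0, 0.003, 0],
  [0, 0, 0, 0.003, 0],
])

```text
time_s: 8.35
tool_pos: [0.5089, 0.1403, 0.0602]
tool_rot: [180.0, 0.0, 92.5]
force: [-0.6, -1.6, 4.7]
grip_width: 0.0006
```

Request:
servo_tool([
  [0, 0, 0, 0.001, 0],
  [0, 0, 0, 0.002, 0],
  [0, 0, 0, 0.002, 0],
  [0, 0, 0, 0.002, 0],
])

```text
time_s: 8.85
tool_pos: [0.509, 0.1404, 0.0597]
tool_rot: [180.0, 0.1, 92.5]
force: [-5.3, -2.2, 16.6]
grip_width: 0.0007
```

Request:
servo_tool([
  [0, 0, 0, 0.001, 0],
  [0, 0, 0, 0.001, 0],
  [0, 0, 0, 0.001, 0],
])

```text
time_s: 9.22
tool_pos: [0.5091, 0.1404, 0.0594]
tool_rot: [180.0, 0.1, 92.5]
force: [-7.8, -4.3, 24.6]
grip_width: 0.0005
```

Request:
servo_tool([
  [0, 0, 0, -0.02, 0],
  [0, 0, 0, -0.07, 0],
  [0, 0, 0, -0.12, 0],
  [0, 0, -0.05, -0.16, 0],
  [0, 0, -0.05, -0.16, 0],
])

```text
time_s: 9.85
tool_pos: [0.459, 0.1392, 0.2207]
tool_rot: [179.4, 0.5, 92.5]
force: [0.7, 0.5, 0.1]
grip_width: 0.0005
```

```bash
python3 - <<'E'
from fit import *
o=monitor.get_obs();print(o["tool_pos"],o["force"],o["time_s"])
for n in("scene","top"):
    c=imaging.read_camera(n);np.savez(n+"2.npz",**c)
s=np.load("scene2.npz")
a=cv2.resize(s["frame"][155:305,105:270],None,fx=3.9,fy=3.9,interpolation=cv2.INTER_CUBIC);cv2.imwrite("pics/s7.png",a)
for n in("scene","top"):
    P=cloud(np.load(n+"2.npz")).reshape(-1,3);P=P[~np.isnan(P[:,0])]
    k=P[(P[:,0]>.498)&(P[:,0]<.52)&(P[:,1]>.1)&(P[:,1]<.192)&(P[:,2]>.04)&(P[:,2]<.12)]
    print(n,len(k),np.polyfit(k[:,1],k[:,2],1) if len(k)>5 else 0,k.mean(0), k.min(0))
    m=(P[:,2]>.078)&(P[:,2]<.106)&(np.hypot(P[:,0]-.571,P[:,1]-.199)<.022)&(P[:,0]<.567)
    q=P[m]
    if len(q)>20:
        v=cv2.fitLine((q[:,:2]*1000).astype(np.float32),cv2.DIST_WELSCH,0,.01,.01).ravel();print(len(q),np.degrees(np.arctan2(v[1],v[0])),v)
E
```

```text
[0.45895908 0.1391983  0.22068453] [0.68519332 0.54454736 0.06767741] 9.85
scene 174 [0.00300433 0.05661681] [0.50771576 0.15091618 0.05707021] [0.50258155 0.10539696 0.05108566]
215 -89.48485 [ 8.9909574e-03 -9.9995959e-01  5.6271606e+02  2.0180557e+02]
top 119 [-0.00331677  0.06067284] [0.50805998 0.14053993 0.0602067 ] [0.50225108 0.10334718 0.05606548]
```

View pics/s7.png

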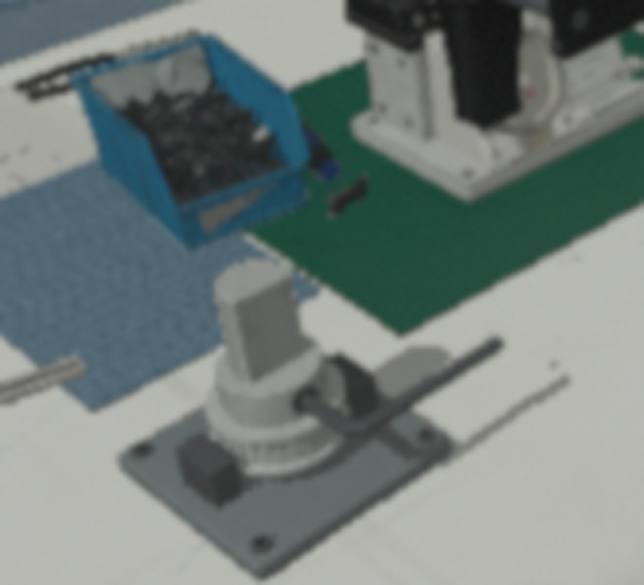

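```bash
python3 - <<'E'
from fit import *
for n in("scene","top"):
  for i in "012":
    try:P=cloud(np.load(n+i+".npz")).reshape(-1,3)
    except Exception:continue
    P=P[~np.isnan(P[:,0])]
    k=P[(P[:,0]>.498)&(P[:,0]<.525)&(P[:,1]>.1)&(P[:,1]<.185)&(P[:,2]>.05)&(P[:,2]<.12)]
    v=cv2.fitLine((k[:,:2]*1000).astype(np.float32),cv2.DIST_HUBER,0,.01,.01).ravel();print(n,i,len(k),"arm yaw",np.degrees(np.arctan2(-v[0]/v[1],1)))
    if n=="scene":
      for lo,hi in((.072,.09),(.09,.108),(.072,.108)):
       for tol in(.0035,):
        m=(P[:,2]>lo)&(P[:,2]<hi)&(abs(P[:,0]-.5627)<tol)&(abs(P[:,1]-.199)<.014)
        q=P[m]
        if len(q)>20 and i!="0": print(len(q),"flat yaw", np.degrees(-np.polyfit(q[:,1],q[:,0],1)[0]))
c=dict(np.load("scene2.npz"));print(yawfit(c,.571,.199))
s=np.load("top2.npz")
cv2.imwrite("pics/t2.png",cv2.resize(s["frame"][160:240,155:275],None,fx=6,fy=6,interpolation=cv2.INTER_CUBIC))
E
```

```text
scene 0 177 arm yaw 2.8020482
scene 1 179 arm yaw 1.8052644
105 flat yaw 1.5030414224731936
112 flat yaw 2.458370868786445
217 flat yaw 1.9994164024956804
scene 2 156 arm yaw 2.403746
101 flat yaw 1.8796580363254576
111 flat yaw 1.1410286462534212
212 flat yaw 1.5060200295852533
top 0 109 arm yaw 2.6035974
top 1 108 arm yaw 2.3519595
top 2 105 arm yaw 2.7943578
[('x', -1, np.float32(2.12), -69.6, 184), ('x', 1, np.float32(-1.5), 55.6, 88), ('y', -1, np.float32(-2.09), -61.7, 103), ('y', 1, np.float32(2.48), 65.2, 190)]
```

View pics/t2.png

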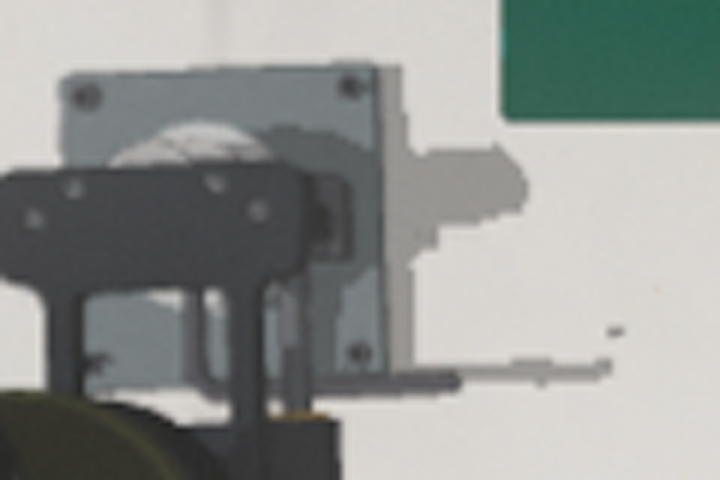

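```bash
python3 - <<'E'
from cell import ticket
print(ticket.sign_off())
E
```

```text
the job is handed in; nothing more can be done
None
```

I turned the shaft of the jig with the key until its flat faced the setscrew. Then I pressed the key's arm down to its stop with the fingers shut, and handed the job in at about 10 s of the 38 s allowed.

- **Shaft:** I gripped it across the flat (27.0 mm opening) and turned it about 37.6° before letting go. Depth fits afterwards put the flat at 0.5–2.5° and the jig's axis at about 2.1–2.8°. That makes the flat square to within about 1–2°, which is the spread between the fits. The shaft did not visibly move while the key was pressed.
- **Key:** The fingers stopped at 59–60 mm, with the force rising to about 25 N, which shows the hard stop. After I let go, the arm measured level, with a slope of about 0.003.
- **Release:** The gripper is about 0.22 m up and touches nothing. At about 24.6 N straight up, the press was well under the wrist limit.
- **Finished jig:** I kept clear of it, with the arm passing above it at about 0.24 m. I took no separate measurement of its shaft.

In the last top picture the gripper covered the shaft, so the final check of the flat comes from the scene camera only.

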